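# Microscope lamp house: service pin in, hatch held at the mark

### The job

Take the orange service pin from its white stand and push it fully home in the socket of the supply unit with the yellow ring (not the blue one), and let go of it. Then lift the hatch of the cream lamp house by its black bar until it is in line with the red pointer set on the dial, and finish while still holding it there steadily: the hatch falls shut if let go, so the program ends holding it. Do not open the hatch before the pin is in, and leave the pointer and the other things on the bench where they are.

Things in the scene. Friction and masses are not known exactly. Their poses are not given: they have to be found in the camera images.
- pin_grip (a point): middle of the upright round orange grip (14 mm diameter) of the service pin, on its axis. Grip top 18 mm above; a collar (18 mm diameter, underside 26 mm below this point); then a pointed steel shank, 6 mm diameter, 30 mm long, tip 56 mm below this point. z up along the pin. 40 g. Starts in the stand with the collar on its top; lift over 35 mm to clear the hole
- pin_tip (a point): the lower end of the pin's shank, on its axis (z up along the pin)
- stand: white block, 55 x 55 x 45 mm, fixed, with the hole that the pin starts in, in the centre of its top; origin at the centre of its underside
- yellow_unit_socket (a point): mouth of the right socket: centre of the top face of the fixed grey supply unit (90 x 90 x 70 mm high) with a yellow ring (47 mm across) round the socket and a yellow front knob. Vertical hole, 8 mm diameter, 34 mm deep, slightly chamfered; the pin is fully home when its collar lies on the top face. 70 mm above the bench; z up
- blue_unit_socket (a point): the same on the other, identical unit with a blue ring and knob: the wrong one. The two units may have swapped places
- hatch_bar (a point): middle of the black round bar on the hatch: 12 mm diameter, parallel to the hinge (y), 100 mm free between its two carrying arms; 52 mm from its centre line to the hatch's edge. Shut: level with the hatch, 116 mm above the bench. x points from bar to hinge in the hatch's plane, z square to it (up when shut); turns with the hatch. The bar can turn within a grip, so the gripper need not tilt
- hatch_hinge (a point): middle of the hinge axis, at the far top edge of the fixed cream lamp house (170 deep x 200 wide x 110 mm high): 116 mm above the bench, 217 mm from the bar's centre line. x level, pointing away from the shut bar; y along the hinge axis; z up
- hatch (a joint): hatch angle in rad: 0 shut (level), growing as the bar side rises, stop at 1.25. The hatch (165 x 200 x 6 mm, about 0.35 kg with its bar) swings freely and falls shut by gravity
- pointer_tip (a point): centre of the 16 mm red ball at the end of the red pointer arm, 150 mm from the hinge axis. The arm pivots on the hinge axis, 114 mm from the hinge point towards +y of the lamp house, just outside the hatch and a white dial disc with ticks. x points from the ball to the pivot, z square to the arm
- pointer (a joint): angle of the red pointer, same zero and sense as the hatch angle: the hatch is in line with the pointer when the two are equal. Stays by friction where it was set, between 0.45 and 0.85; do not move it
- wellplate: white 12-well plate, 85 x 128 x 20 mm, lying flat; bystander, loose, origin at the centre of its underside
- dish: clear round dish, 60 mm across, 15 mm high; bystander, loose, origin at the centre of its underside
- oil: amber bottle with black cap, 32 mm across, 80 mm high; bystander, loose, origin at the centre of its underside
- slidebox: green flat box, 65 x 95 x 35 mm; bystander, loose, origin at the centre of its underside
- jar: clear jar, 44 mm across, 60 mm high; bystander, loose, origin at the centre of its underside
- driver: blue-handled screwdriver lying on the bench; bystander, loose, origin at the centre of its underside
- beaker: glass beaker, 70 mm across, 90 mm high; bystander, loose, origin at the centre of its underside
- pin: the whole pin; origin at its tip
There are look-alikes about, which are no part of the job. Leave any green or pink look-alike of the part that bears yellow_unit_socket alone.

How it is judged:
By the outcome, as a careful person would: the job done as asked, in the order asked, and still so for the second after the job is handed in, while the arm keeps its last pose, push and grip.
It also fails if it takes over 51 s, if anything falls off the work surface, if the arm or the gripper's body presses on something with over 40 N, if the wrist force passes 120 N, or if a joint passes its speed limit or range.

### The arm

A 6-joint arm with a two-finger parallel gripper is mounted at the origin on the work surface. World frame = base frame: x ahead of the robot, y to its left, z up, the work surface at z = 0. Lengths are in m, angles in degrees, forces in N, time in s.
With the tool pointing down it reaches from about 0.25 to 0.725 m from the base axis. Payload 9.7 kg.
Tool frame: the origin (TCP) lies midway between the tips of the shut fingers; the grasp point (between the pads) lies 19 mm behind it; z points along the fingers, y is the direction in which the jaws open and shut (so a half turn about z gives the same grasp; the last joint's range is limited). The gripper opens to 85 mm and grips with 20 to 120 N. Pads are 22 mm wide; open, the fingers measure 114 mm over their backs; the gripper's body (76 mm by 85 mm) begins 54 mm behind the grasp point. The pads swing forward as they close: fully open they stand 13 mm farther back than shut.
Start: joints at [-63.484, 4.979, 10.078, 95.1, 0, 90], TCP at [0.246, -0.492, 0.231] pointing down, gripper open.
Joint ranges: [-179.16, 179.16], [-48.56, 103.87], [-65.8, 70.77], [-126.05, 130.52], [-82.76, 87.17], [-180, 180]. Speed limits (degrees/s): [127.2, 127.2, 147.25, 180, 180, 180].

### API

Orientations are given as [roll, pitch, yaw] about the fixed x, y, z axes, in that order (R = Rz(yaw) Ry(pitch) Rx(roll)).
In Python, from workcell import get_obs, camera, get_calibration, job_done gives the robot as it stands.
- The arm moves only by the tool play_rows, never from a script. Its argument "commands" is text: rows parted by semicolons, each of 5 numbers parted by spaces: the opening, from 0 (shut) to 1 (fully open), then the shift along the world's x, y, z in mm, then the turn about the world's z in degrees. A call has 1 to 10 rows; each row is the pose to reach, as a shift and turn from the pose commanded when the call began; what a row does not reach only later rows make up. A row lasts 1/12 s, in which the tool goes at most 41.7 mm and 7.16 degrees, less where a joint would pass 70% of its speed; a pose out of reach is approached as far as the arm can. A call with a gripper value outside its range is refused whole. The fingers move at their own pace and stop on an object; "force" is the grip in N (left out, the last holds). Time passes only in rows, so rows that repeat a pose let the fingers close. It gives the time, the measured TCP pose, the force and the opening at its end, in the units of the state.
- get_obs(): the state, without advancing time (a new reading comes with each control period).
- camera(name): name is "scene" or "top" or "wrist"; returns the picture (480x640x3 uint8, red, green, blue); there is no depth.
- get_calibration(name): a dict with "fx", "fy", "cx", "cy" (pixels), "eye" and "attitude" of the camera in the world; the wrist camera has in their place "mount" (4x4, takes a point from camera to tool coordinates, whose origin is the TCP and whose axes are the flange's). Camera axes: x right, y down, z forward; pixel columns grow to the right and rows downward; lengths in m; the calibration is good to about 2 mm. A picture is of the moment at which its call begins: read the wrist's pose just before it. get_calibration takes no time and is no camera call.
- job_done(): hands the job in, once; it reports no verdict.
The state is a dict: "time": time; "q": joint angles; "qd": joint speeds; "joint_efforts": joint torques, N m; "ee_pos": TCP position; "tcp_rot": TCP orientation; "wrist_force": force on the tool from outside, world axes, zero at the start; "torque": the same for the moment, N m; "opening": finger opening in m.
Only numpy, scipy, OpenCV 4.12 (cv2) and the standard library are available. Lean on these libraries where they do the work, as an engineer would, in place of code of your own. Each camera call takes 0.05 s, during which the arm holds its last target.

## Working session

There is one attempt and no reset: what is moved stays moved. The work goes in short steps, Python scripts to look and compute and a tool call to move; the robot and the scene stay as the last step left them, time stands still between calls to the robot, and variables do not carry over. Pictures are saved under pics/ and viewed, and the job is handed in when it is done.

Besides the shell and the picture viewer there is one more tool, called after "Request:" in YAML: its name, and indented under it one key for each argument. play_rows: Moves the arm, as the interface text tells. Its arguments: {"type":"object","properties":{"commands":{"type":"string"},"force":{"type":"number"}},"required":["commands"]}

```bash
mkdir -p pics
python3 - <<'E'
from workcell import *
import cv2
o=get_obs();print(o)
for n in("scene","top","wrist"):
    cv2.imwrite(f"pics/{n}0.png",camera(n)[:,:,::-1]); print(n,get_calibration(n))
E
```

```text
{'time': 0.0, 'q': array([-6.34827277e+01,  5.00961471e+00,  1.00336929e+01,  9.50992749e+01,
        5.53169752e-04,  9.00004544e+01]), 'qd': array([-0.11696166, -0.09444603, -0.086025  ,  0.04170543,  0.01131337,
       -0.00598717]), 'joint_efforts': array([-1.12375608e-03, -5.20392466e+01,  4.64807224e+01,  1.61880342e-02,
       -1.95975485e-05,  1.75677354e-05]), 'ee_pos': array([ 0.24545527, -0.49192951,  0.2305905 ]), 'tcp_rot': array([-1.79924803e+02, -5.52572880e-04,  2.65168172e+01]), 'wrist_force': array([ 0.00711629,  0.14092186, -0.21358085]), 'torque': array([ 0.0449583 ,  0.01027593, -0.01779667]), 'opening': 0.08543052839589216}
scene {'fx': 527.1245092800957, 'fy': 527.1245092800957, 'cx': 316.82691046147, 'cy': 240.35872897326965, 'eye': array([1.33304501, 0.21759258, 0.91290629]), 'attitude': array([-1.33120499e+02, -4.32448500e-02,  1.06403220e+02])}
top {'fx': 473.60349042663927, 'fy': 473.60349042663927, 'cx': 331.73644689845855, 'cy': 243.0059071644191, 'eye': array([ 0.3285807 , -0.04093774,  1.20314433]), 'attitude': array([-171.95661951,   -1.11533505,  -89.85591265])}
wrist {'fx': 392.3253513632393, 'fy': 392.3253513632393, 'cx': 319.07767676605823, 'cy': 236.94888179128668, 'mount': array([[ 5.98421103e-04, -9.63349728e-01, -2.68247914e-01,
         6.85427259e-02],
       [ 9.99999457e-01,  3.47677303e-04,  9.82247876e-04,
         1.42069841e-03],
       [-8.52984513e-04, -2.68248356e-01,  9.63349413e-01,
        -1.42167617e-01],
       [ 0.00000000e+00,  0.00000000e+00,  0.00000000e+00,
         1.00000000e+00]])}
```

View pics/scene0.png

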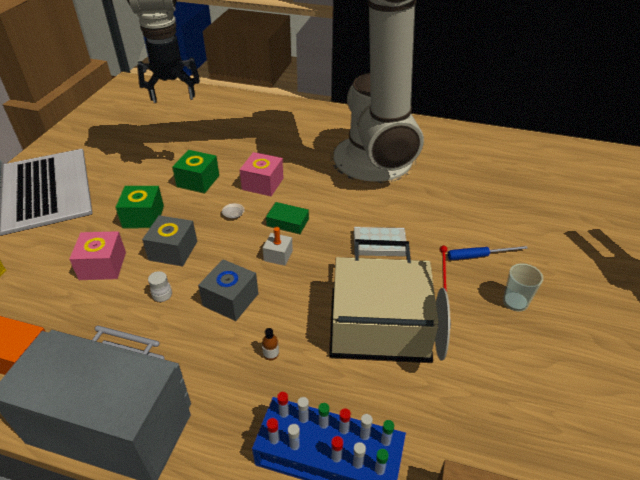

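View pics/top0.png

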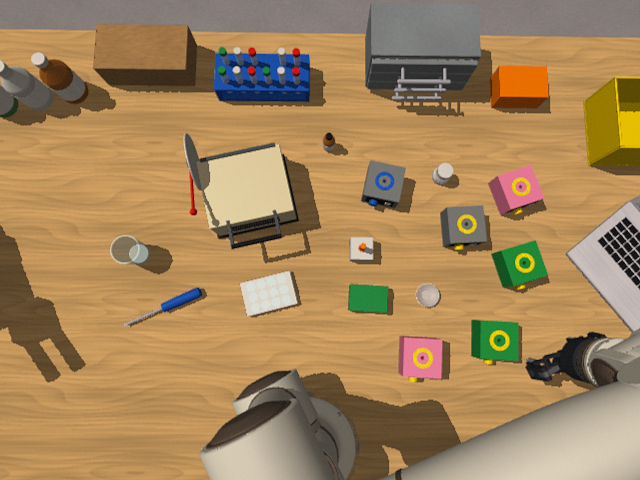

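View pics/wrist0.png

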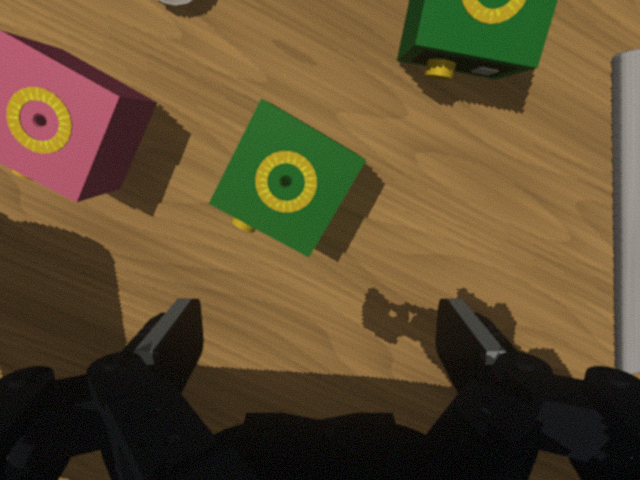

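The grey unit with the yellow ring (scene 168,230; top 466,224) is the one that fits. The pink units (scene 98,252 and 262,170), the green ones (138,205 and 195,168) and the grey-blue one (228,280) don't. I'll confirm with crops.

```bash
cat > h.py <<'E'
import numpy as np, cv2
from scipy.spatial.transform import Rotation as Ro
from workcell import *
def cam(n,o=None):
    c=get_calibration(n); K=np.array([[c['fx'],0,c['cx']],[0,c['fy'],c['cy']],[0,0,1]])
    if n=='wrist':
        M=c['mount']; R=Ro.from_euler('xyz',o['tcp_rot'],degrees=True).as_matrix()
        return K,R@M[:3,:3],o['ee_pos']+R@M[:3,3]
    return K,Ro.from_euler('xyz',c['attitude'],degrees=True).as_matrix(),np.array(c['eye'])
def ray(C,uv):
    K,R,e=C; d=R@np.linalg.solve(K,[uv[0],uv[1],1.]); return e,d/np.linalg.norm(d)
def onz(C,uv,z):
    e,d=ray(C,uv); return e+d*(z-e[2])/d[2]
def ony(C,uv,p,n):
    e,d=ray(C,uv); return e+d*(np.dot(np.array(p)-e,n)/np.dot(d,n))
def tri(*L):
    A=np.zeros((3,3));b=np.zeros(3)
    for C,uv in L:
        e,d=ray(C,uv);P=np.eye(3)-np.outer(d,d);A+=P;b+=P@e
    x=np.linalg.solve(A,b); return x,[float(np.linalg.norm(np.cross(x-ray(C,uv)[0],ray(C,uv)[1]))*1e3) for C,uv in L]
def proj(C,p):
    K,R,e=C;v=K@(R.T@(np.array(p)-e));return v[:2]/v[2]
E
python3 - <<'E'
from h import *
S=cam('scene');T=cam('top')
for n,s,t in [('yel',(168,230),(466,224)),('blue',(228,279),(384,181)),('pintop',(277,231),(364,246)),('ball',(444,249),(193,212))]:
    print(n,*tri((S,s),(T,t)),onz(S,s,.07),onz(T,t,.07))
a=cv2.imread('pics/scene0.png');b=cv2.imread('pics/top0.png')
def crop(im,u,v,w,h,f,n): cv2.imwrite('pics/'+n,cv2.resize(im[v:v+h,u:u+w],None,fx=f,fy=f,interpolation=cv2.INTER_CUBIC))
crop(a,130,190,200,150,4,'c1.png');crop(a,320,210,200,150,4,'c2.png')
crop(b,340,150,160,120,5,'c3.png');crop(b,170,120,160,150,4,'c4.png')
E
```

```text
yel [ 0.53648908 -0.38845806  0.07120214] [1.910184494649689, 1.9101844946496762] [ 0.53534066 -0.38717044  0.07      ] [ 0.53744028 -0.39071936  0.07      ]
blue [ 0.64277478 -0.18846344  0.07102126] [2.716682260055377, 2.7166822600554394] [ 0.64159603 -0.18614938  0.07      ] [ 0.64401399 -0.19120855  0.07      ]
pintop [ 0.47888706 -0.13527464  0.08288552] [4.381990367925617, 4.38199036792576] [ 0.46497041 -0.13627852  0.07      ] [ 0.48189354 -0.14063851  0.07      ]
ball [0.53917276 0.24537842 0.18337227] [2.7107204521724393, 2.7107204521724437] [0.4144701  0.25272499 0.07      ] [0.56296748 0.27413292 0.07      ]
```

View pics/c1.png

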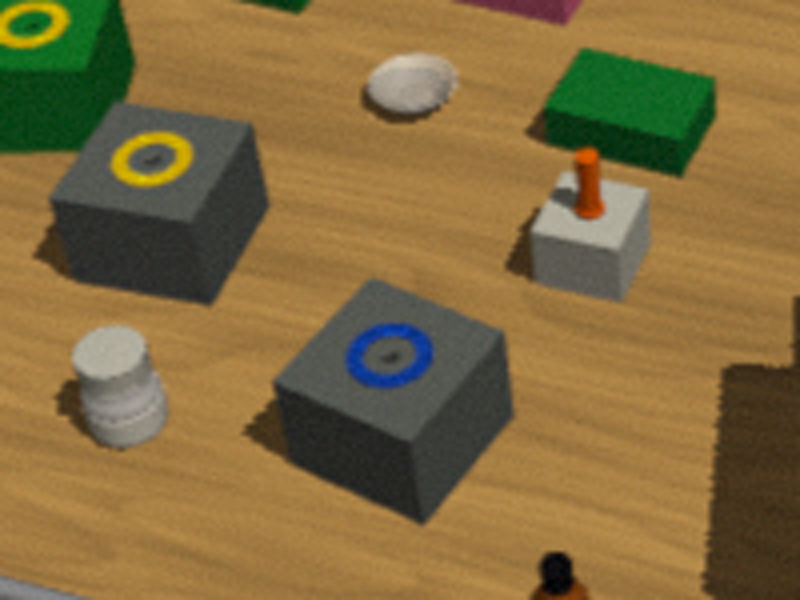

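View pics/c2.png

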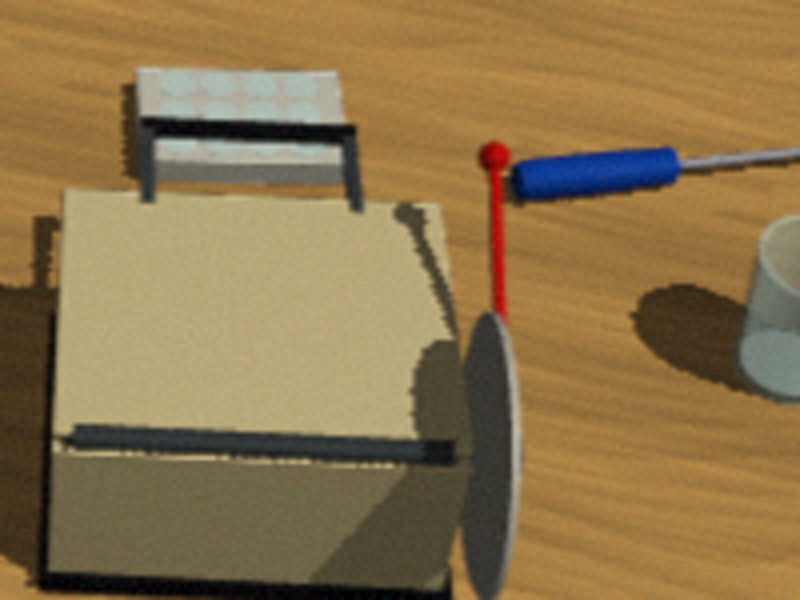

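View pics/c3.png

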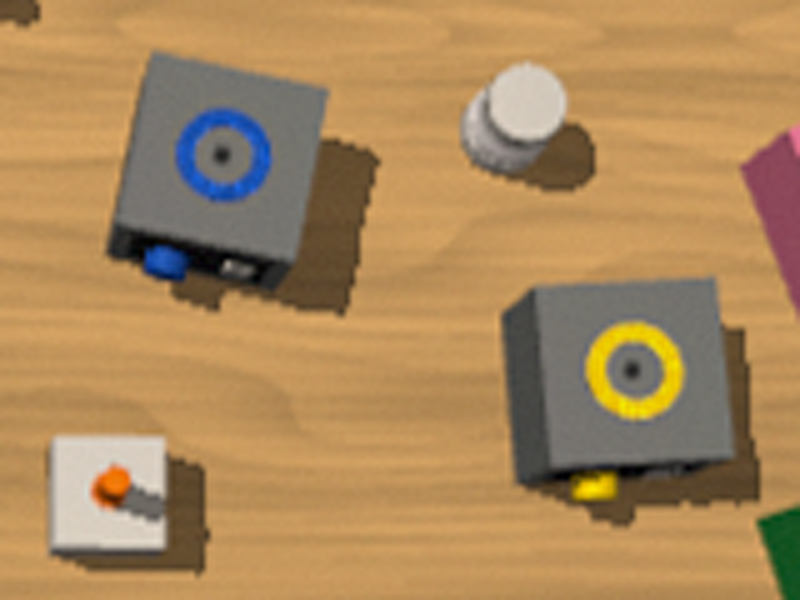

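View pics/c4.png

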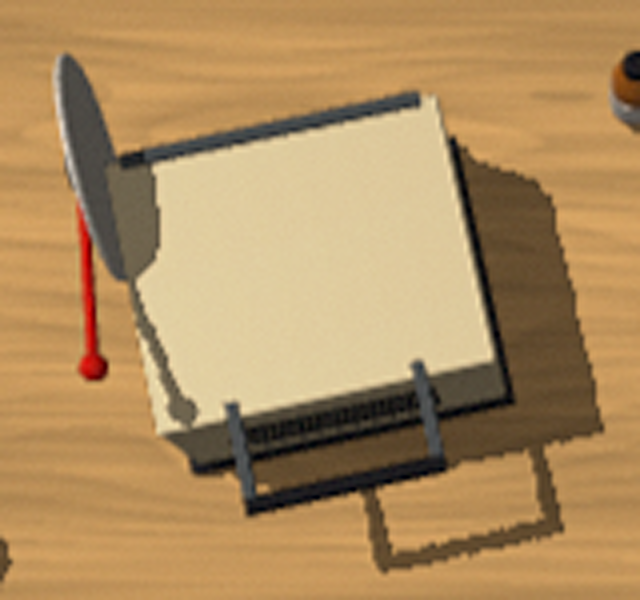

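The crops confirm it. The grey block with the yellow ring has its socket at scene (168,230) and top (466,224), and the grey-blue one is at top (384,181). The pin is in the white stand (top 363,247) and the hatch bar is near scene (383,243). I'm moving above the pin for a close look.

Request:
play_rows:
  commands: "1 23 36 0 0; 1 46 72 0 0; 1 69 107 0 0; 1 93 143 0 0; 1 116 178 0 0; 1 139 214 0 0; 1 162 249 0 0; 1 185 285 0 0; 1 209 320 -10 0; 1 232 356 -20 0"
  force: 30

```text
time: 0.98
ee_pos: [0.473, -0.1428, 0.2139]
tcp_rot: [179.9, -0.1, 26.5]
wrist_force: [1.4, -1.4, -0.5]
opening: 0.0853
```

Request:
play_rows:
  commands: "1 0 0 -20 0; 1 0 0 -20 0; 1 0 0 -20 0; 1 0 0 -20 0"

```text
time: 1.32
ee_pos: [0.4717, -0.1454, 0.1944]
tcp_rot: [180.0, -0.0, 26.5]
wrist_force: [0.6, -0.4, 0.3]
opening: 0.0856
```

Run:
```python
from h import *
o=get_obs();print(o['time'],o['ee_pos'],o['tcp_rot'],np.abs(o['qd']).max(),o['wrist_force'])
cv2.imwrite('pics/w1.png',camera('wrist')[:,:,::-1])
print(proj(cam('wrist',o),[.478,-.136,.089]))
```

```text
1.3167 [ 0.47166736 -0.14543782  0.19440682] [ 1.79980657e+02 -1.90692006e-03  2.64575005e+01] 0.793708815414339 [ 0.59579465 -0.4356079   0.32627664]
[307.76820818 221.68907243]
```

View pics/w1.png

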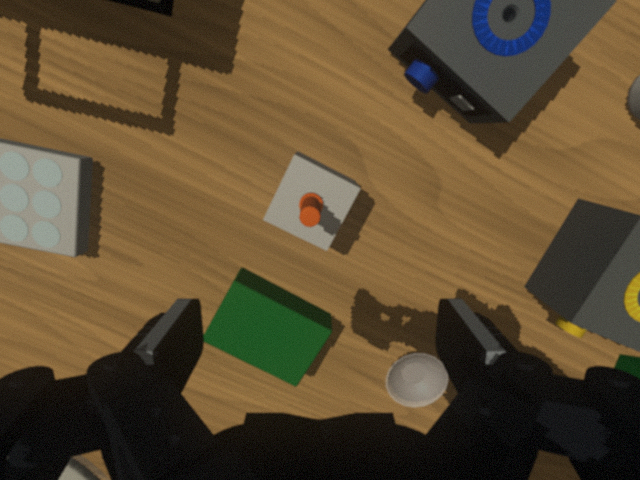

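Wrist view: pin top at (310,217), stand top face around (312,202).

Run:
```python
from h import *
o=get_obs();W=cam('wrist',o)
print(onz(W,(310,217),.089),onz(W,(312.7,201.5),.045),onz(W,(311,200),.049))
S=cam('scene');T=cam('top')
print(onz(S,(277,228.5),.089),onz(T,(363,247),.089))
print('yel wrist-check',proj(W,[.5365,-.3885,.07]),'blue',proj(W,[.643,-.1885,.07]), onz(W,(510,13),.07))
```

```text
[ 0.48161063 -0.13626442  0.089     ] [ 0.48400453 -0.1363459   0.045     ] [ 0.48513494 -0.13444561  0.049     ]
[ 0.4762955  -0.13123029  0.089     ] [ 0.47691249 -0.13656974  0.089     ]
yel wrist-check [650.4224373  295.01643259] blue [503.57467601  16.33290479] [ 0.64627996 -0.19099185  0.07      ]
```

Request:
play_rows:
  commands: "1 5 5 -25 0; 1 10 9 -50 0; 1 10 9 -62 0; 1 10 9 -62 0; 1 10 9 -62 0"

```text
time: 1.78
ee_pos: [0.4816, -0.1364, 0.1323]
tcp_rot: [-180.0, 0.0, 26.5]
wrist_force: [-0.6, 0.2, 0.3]
opening: 0.0853
```

Run:
```python
from h import *
o=get_obs();print(o['time'],o['ee_pos'],o['tcp_rot'],np.abs(o['qd']).max(),o['wrist_force'])
cv2.imwrite('pics/w2.png',camera('wrist')[:,:,::-1])
```

```text
1.7833 [ 0.48156834 -0.1364316   0.13234449] [-1.79995774e+02  1.25445208e-02  2.64501568e+01] 1.7366815560500288 [-0.6091115   0.2132603   0.33117431]
```

View pics/w2.png

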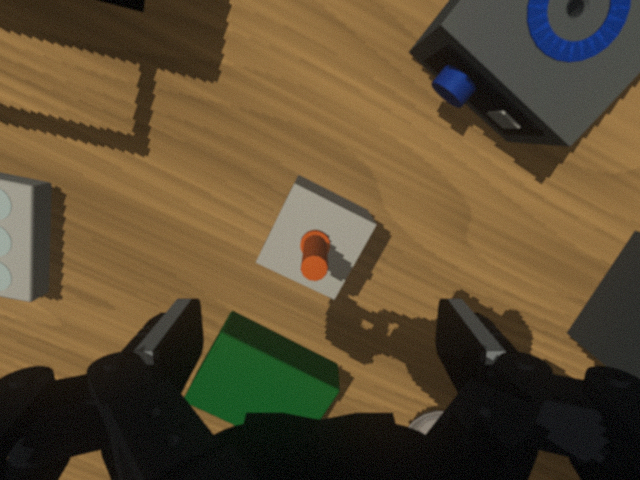

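Pin top is at (314,268), collar at (315,243), and the stand top corners are about (298,185), (376,224), (335,299) and (257,262).

Run:
```python
from h import *
o=dict(ee_pos=np.array([ 0.48156834,-0.1364316,0.13234449]),tcp_rot=np.array([180,0,26.45]))
W=cam('wrist',o)
print(onz(W,(314,268),.089),onz(W,(315.5,243),.048),onz(W,(316.5,242.5),.045))
import numpy as np
R=Ro.from_euler('xyz',o['tcp_rot'],degrees=True).as_matrix()
p=onz(W,(314,268),.089);print('in tool',R.T@(p-o['ee_pos']))
```

```text
[ 0.48179014 -0.13528204  0.089     ] [ 0.48285885 -0.13522997  0.048     ] [ 0.48261129 -0.1360063   0.045     ]
in tool [ 0.00071062 -0.00093044  0.04334449]
```

Request:
play_rows:
  commands: "1 0.5 1 -30 0; 1 0.5 1 -60 0; 1 0.5 1 -77 0; 1 0.5 1 -77 0; 0.1 0.5 1 -77 0; 0.1 0.5 1 -77 0; 0.1 0.5 1 -77 0; 0.1 0.5 1 -77 0; 0.1 0.5 1 -77 0; 0.1 0.5 1 -77 0"
  force: 40

```text
time: 2.67
ee_pos: [0.4828, -0.1346, 0.0553]
tcp_rot: [180.0, -0.0, 26.5]
wrist_force: [-5.4, 9.5, 11.3]
opening: 0.0128
```

Request:
play_rows:
  commands: "0 0 0 0 0; 0 0 0 0 0; 0 0 0 0 0; 0 0 0 0 0; 0 0 0 0 0; 0 0 0 0 0"

```text
time: 3.17
ee_pos: [0.4827, -0.1345, 0.0553]
tcp_rot: [-180.0, -0.0, 26.5]
wrist_force: [-1.9, 2.8, 5.4]
opening: 0.0129
```

Request:
play_rows:
  commands: "0 0 0 10 0; 0 0 0 20 0; 0 0 0 35 0; 0 0 0 60 0; 0 0 0 90 0; 0 0 0 100 0; 0 0 0 100 0; 0 0 0 100 0"

```text
time: 3.83
ee_pos: [0.4829, -0.1349, 0.155]
tcp_rot: [180.0, -0.0, 26.5]
wrist_force: [0.2, -0.9, -1.3]
opening: 0.0127
```

Run:
```python
from h import *
o=get_obs();print(o['time'],o['ee_pos'],o['tcp_rot'],np.abs(o['qd']).max(),o['wrist_force'],o['opening'])
w=camera('wrist')[:,:,::-1];s=camera('scene')[:,:,::-1]
cv2.imwrite('pics/w3.png',w)
S=cam('scene');p=o['ee_pos'];print(proj(S,p),proj(S,p+[0,0,.0157]),proj(S,p-[0,0,.0403]))
u,v=map(int,proj(S,p));cv2.imwrite('pics/s3.png',cv2.resize(s[v-60:v+60,u-80:u+80],None,fx=5,fy=5,interpolation=cv2.INTER_CUBIC));print(u-80,v-60)
```

```text
3.8333 [ 0.48286294 -0.13485359  0.15497824] [ 1.79950522e+02 -4.58660029e-02  2.65109704e+01] 2.4728718899779123 [ 0.17916417 -0.90770096 -1.29232694] 0.012703194635641141
[273.00901591 208.20748862] [272.61421588 202.77394613] [273.99045407 221.71479762]
193 148
```

View pics/w3.png

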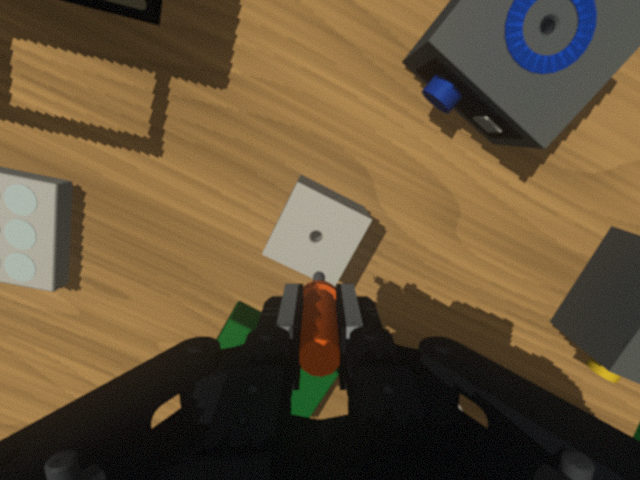

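View pics/s3.png

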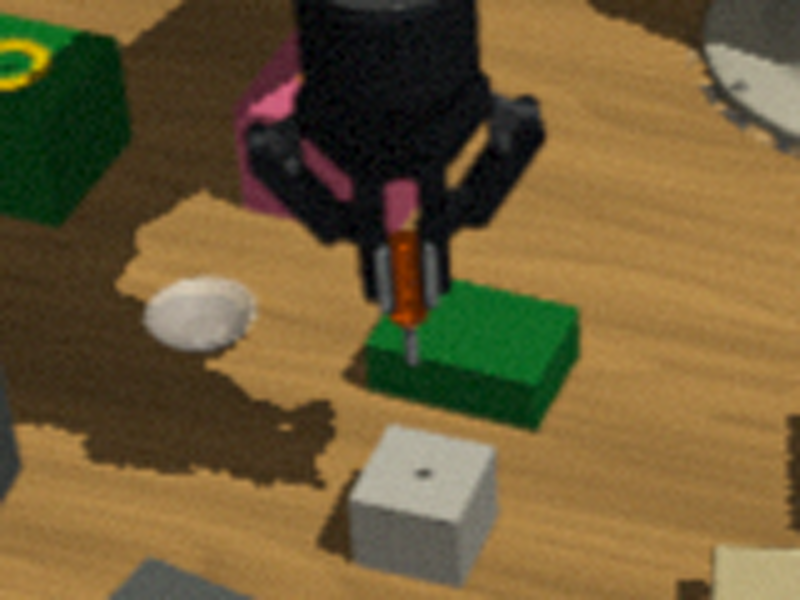

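The pin is held upright: the tip shows in scene near (275,220), against a predicted (274,222). I'm moving over the yellow-ring socket.

Request:
play_rows:
  commands: "0 6 -25 0 0; 0 12 -55 0 0; 0 20 -90 0 0; 0 27 -125 0 0; 0 34 -160 0 0; 0 42 -195 0 0; 0 48 -228 0 0; 0 52 -246 0 0; 0 54 -254 0 0; 0 54 -254 0 0"

```text
time: 4.77
ee_pos: [0.536, -0.3897, 0.1523]
tcp_rot: [-179.8, 0.1, 26.4]
wrist_force: [0.1, 0.4, -1.2]
opening: 0.0125
```

Request:
play_rows:
  commands: "0 0 0 0 0; 0 0 0 0 0; 0 0 0 0 0"

```text
time: 5.02
ee_pos: [0.5366, -0.3874, 0.1549]
tcp_rot: [-180.0, -0.0, 26.6]
wrist_force: [-0.0, 1.4, -0.6]
opening: 0.013
```

Run:
```python
from h import *
W3=cam('wrist',dict(ee_pos=np.array([.48286,-.13485,.15498]),tcp_rot=np.array([179.95,-.046,26.51])))
print('stand hole',onz(W3,(316,236.5),.045),'tip',onz(W3,(319,274),.1147))
o=get_obs();print(o['time'],o['ee_pos'],o['tcp_rot'],np.abs(o['qd']).max(),o['wrist_force'],o['opening'])
w=camera('wrist')[:,:,::-1]
cv2.imwrite('pics/w4.png',w);cv2.imwrite('pics/w4c.png',cv2.resize(w[180:330,220:420],None,fx=4,fy=4,interpolation=cv2.INTER_CUBIC))
t=camera('top')[:,:,::-1];cv2.imwrite('pics/t4.png',t)
```

```text
stand hole [ 0.48159779 -0.13516819  0.045     ] tip [ 0.48241997 -0.13687437  0.1147    ]
5.0167 [ 0.53655591 -0.38737833  0.15489315] [-1.79995316e+02 -4.03545586e-03  2.65856531e+01] 0.26169971509511597 [-0.04475945  1.41850602 -0.60949876] 0.01300016666883077
```

View pics/w4.png

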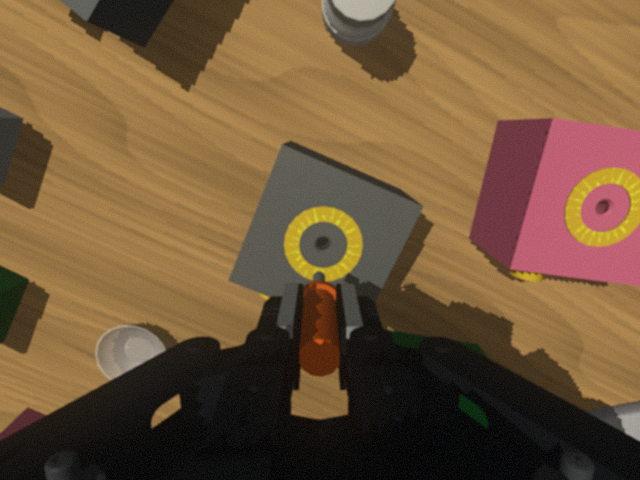

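View pics/w4c.png

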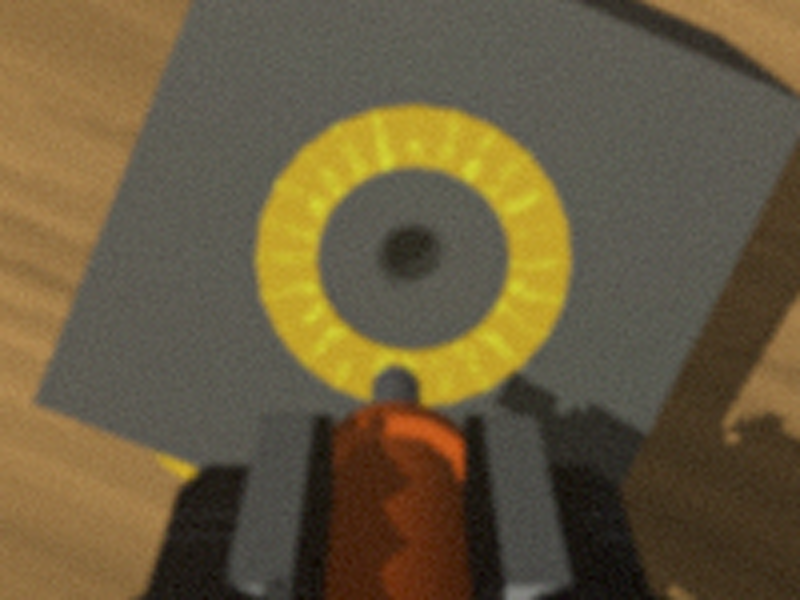

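Run:
```python
from h import *
o=dict(ee_pos=np.array([.53656,-.38738,.15489]),tcp_rot=np.array([180,0,26.586]))
W=cam('wrist',o)
s=onz(W,(322.4,242.8),.07);t=onz(W,(319,274),.1146);print(s,t,(s-t)*1e3,(s-o['ee_pos'])*1e3)
```

```text
[ 0.53967584 -0.38991196  0.07      ] [ 0.53607499 -0.38938918  0.1146    ] [  3.60085056  -0.52278051 -44.6       ] [  3.11583718  -2.53196347 -84.89      ]
```

Request:
play_rows:
  commands: "0 2 0 -10 0; 0 3.6 -0.5 -20 0; 0 3.6 -0.5 -30 0; 0 3.6 -0.5 -38 0; 0 3.6 -0.5 -38 0; 0 3.6 -0.5 -38 0; 0 3.6 -0.5 -38 0"

```text
time: 5.7
ee_pos: [0.5401, -0.3893, 0.1168]
tcp_rot: [180.0, -0.0, 26.5]
wrist_force: [-0.1, 0.4, -0.1]
opening: 0.0128
```

Run:
```python
from h import *
o=get_obs();print(o['time'],o['ee_pos'],o['tcp_rot'],np.abs(o['qd']).max(),o['wrist_force'],o['opening'])
w=camera('wrist')[:,:,::-1]
cv2.imwrite('pics/w5c.png',cv2.resize(w[200:320,240:400],None,fx=5,fy=5,interpolation=cv2.INTER_CUBIC))
s=camera('scene')[:,:,::-1];cv2.imwrite('pics/s5c.png',cv2.resize(s[160:280,90:250],None,fx=5,fy=5,interpolation=cv2.INTER_CUBIC))
```

```text
5.7 [ 0.54013852 -0.38926121  0.11680551] [ 1.79991749e+02 -3.99047942e-03  2.65126792e+01] 0.7072623036933624 [-0.11971528  0.37425192 -0.11466204] 0.012845271196941004
```

View pics/w5c.png

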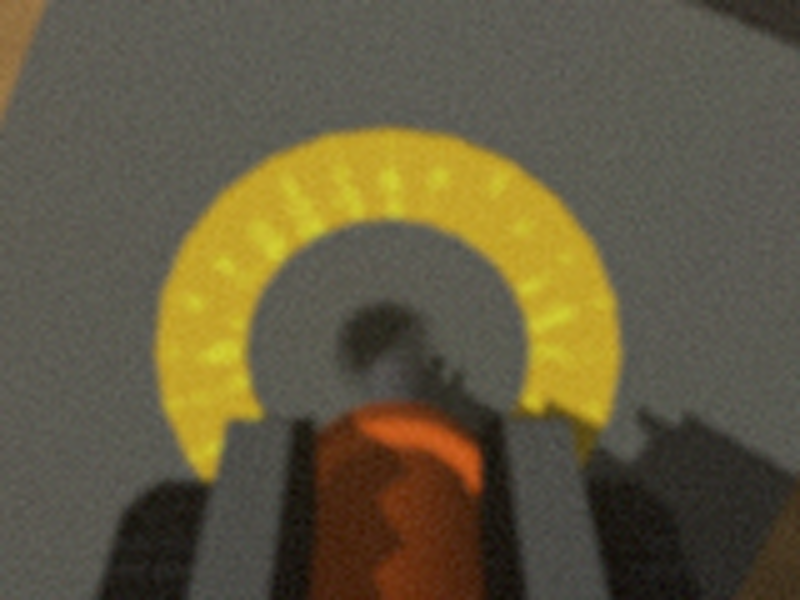

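View pics/s5c.png

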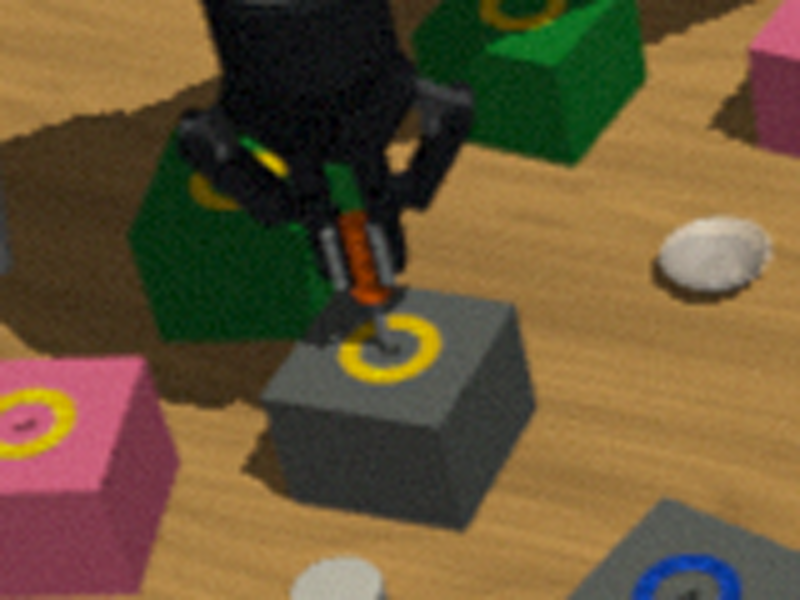

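Run:
```python
from h import *
o=get_obs();print(o['time'],o['ee_pos'],o['tcp_rot'])
W=cam('wrist',o)
for px in [(386,348),(389,355),(382,341)]:
  s=onz(W,(240+px[0]/5,200+px[1]/5),.07);print(s,(s-o['ee_pos']-[-.00045,-.002,0])*1e3)
# where would the tip (z .0765) appear now with the earlier offset
print((proj(W,o['ee_pos']+[-.00045,-.002,-.0403])-[240,200])*5)
w=cv2.imread('pics/w5c.png');cv2.imwrite('pics/w5d.png',cv2.resize(w[250:450,280:520],None,fx=3,fy=3))
```

```text
5.8 [ 0.54032555 -0.38941416  0.11728086] [ 1.79950955e+02 -2.67961318e-02  2.65092095e+01]
[ 0.53922514 -0.39074562  0.07      ] [ -0.65040882   0.66853997 -47.28086183]
[ 0.53867873 -0.39136199  0.07      ] [ -1.19682192   0.05217825 -47.28086183]
[ 0.53972469 -0.39003877  0.07      ] [ -0.15086464   1.37539248 -47.28086183]
[394.75452424 369.80526669]
```

View pics/w5d.png

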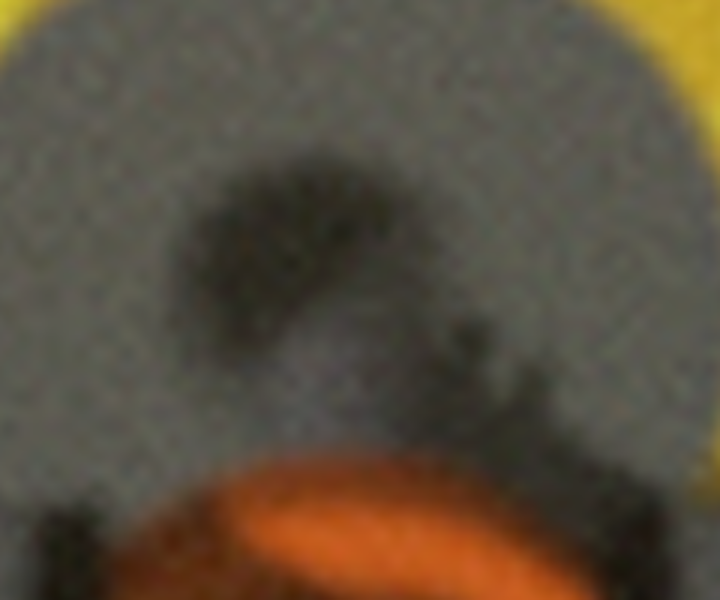

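Request:
play_rows:
  commands: "0 -0.6 0.7 0 0; 0 -0.6 0.7 0 0; 0 -0.6 0.7 -3 0; 0 -0.6 0.7 -6 0; 0 -0.6 0.7 -8 0; 0 -0.6 0.7 -10 0; 0 -0.6 0.7 -12 0; 0 -0.6 0.7 -12 0"

```text
time: 6.47
ee_pos: [0.5394, -0.3883, 0.104]
tcp_rot: [-180.0, 0.0, 26.5]
wrist_force: [1.0, 0.6, -0.7]
opening: 0.0126
```

Request:
play_rows:
  commands: "0 0 0 -4 0; 0 0 0 -8 0; 0 0 0 -12 0; 0 0 0 -16 0; 0 0 0 -20 0; 0 0 0 -22 0; 0 0 0 -22 0"

```text
time: 7.05
ee_pos: [0.5393, -0.3883, 0.0818]
tcp_rot: [-179.9, 0.0, 26.5]
wrist_force: [-0.1, -0.8, -0.4]
opening: 0.0126
```

Request:
play_rows:
  commands: "0 0 0 -2 0; 0 0 0 -3 0; 0 0 0 -4 0; 0 0 0 -5 0; 0 0 0 -5 0"

```text
time: 7.47
ee_pos: [0.5398, -0.3886, 0.0803]
tcp_rot: [179.9, -0.1, 26.5]
wrist_force: [-5.1, 2.8, 14.0]
opening: 0.0126
```

Request:
play_rows:
  commands: "0 0 0 -1 0; 0 0 0 -2 0; 0 0 0 -2 0; 0 0 0 -2 0"

```text
time: 7.8
ee_pos: [0.5399, -0.3887, 0.0802]
tcp_rot: [179.8, -0.1, 26.5]
wrist_force: [-8.2, 6.5, 23.5]
opening: 0.0128
```

Run:
```python
from h import *
o=get_obs();print(o['time'],o['ee_pos'],o['tcp_rot'],o['wrist_force'],o['torque'],o['opening'])
w=camera('wrist')[:,:,::-1]
cv2.imwrite('pics/w6c.png',cv2.resize(w[240:420,220:420],None,fx=4,fy=3.3,interpolation=cv2.INTER_CUBIC))
s=camera('scene')[:,:,::-1];cv2.imwrite('pics/s6c.png',cv2.resize(s[180:270,110:230],None,fx=6.6,fy=6.6,interpolation=cv2.INTER_CUBIC))
```

```text
7.8 [ 0.53987026 -0.38867372  0.08022457] [ 1.79800848e+02 -1.08418038e-01  2.65177336e+01] [-8.24322478  6.45451097 23.53930931] [1.37358267 1.90218618 0.0020623 ] 0.01284262630162817
```

View pics/w6c.png

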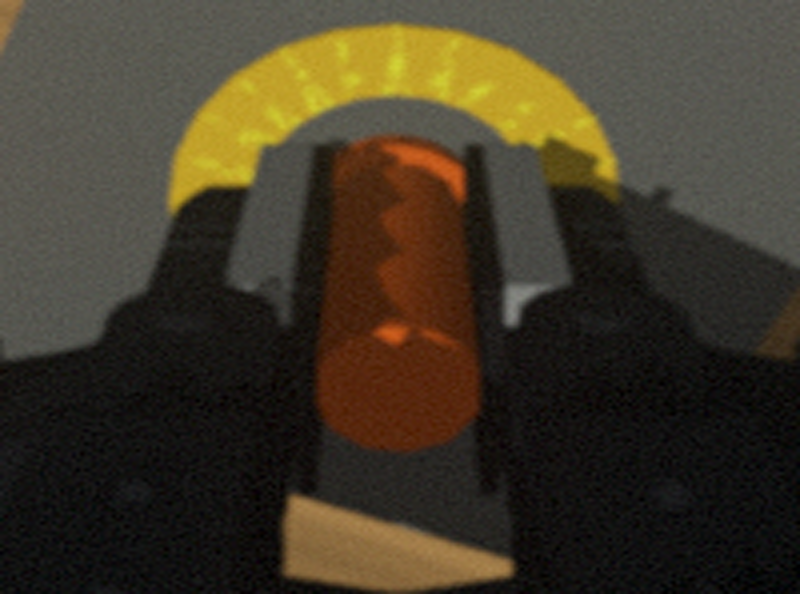

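View pics/s6c.png

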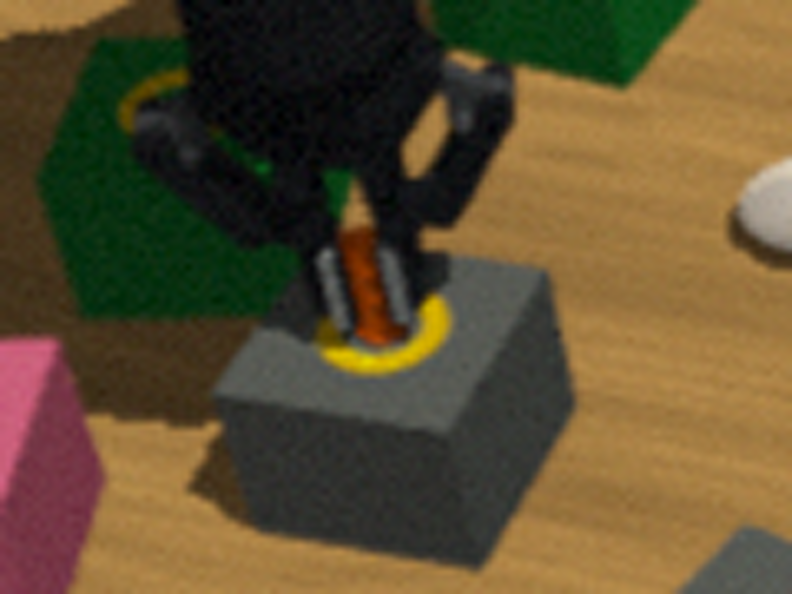

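Request:
play_rows:
  commands: "0 0 0 2 0; 0 0 0 4 0; 0 0 0 4 0; 0.5 0 0 4 0; 0.5 0 0 4 0; 0.5 0 0 4 0; 0.5 0 0 15 0; 0.5 0 0 35 0; 0.5 0 0 55 0; 0.5 0 0 70 0"

```text
time: 8.73
ee_pos: [0.5397, -0.3886, 0.1479]
tcp_rot: [179.9, -0.0, 26.5]
wrist_force: [0.3, -0.2, 0.6]
opening: 0.0428
```

Request:
play_rows:
  commands: "0.5 -40 -20 0 0; 0.5 -60 -30 0 0; 0.5 -60 -30 0 0"

```text
time: 8.98
ee_pos: [0.4764, -0.4204, 0.1471]
tcp_rot: [179.9, 0.0, 26.4]
wrist_force: [-1.6, 0.4, 0.3]
opening: 0.0424
```

Run:
```python
from h import *
o=get_obs();print(o['time'],o['ee_pos'],o['tcp_rot'],o['wrist_force'],o['opening'])
w=camera('wrist')[:,:,::-1];cv2.imwrite('pics/w7.png',w)
s=camera('scene')[:,:,::-1];cv2.imwrite('pics/s7c.png',cv2.resize(s[180:270,110:230],None,fx=6.6,fy=6.6,interpolation=cv2.INTER_CUBIC))
S=cam('scene');
for z in(.07,.074,.114): print(z,(proj(S,[.5367,-.388,z])-[110,180])*6.6, proj(cam('wrist',o),[.5395,-.390,z]))
```

```text
8.9833 [ 0.47641755 -0.42043373  0.14708802] [1.79945730e+02 4.59855389e-02 2.63588119e+01] [-1.5773677   0.37297721  0.34063654] 0.04242679453158566
0.07 [378.92871783 331.97727843] [317.32891404 124.70320487]
0.074 [376.78985784 323.74335832] [317.30999697 124.6536252 ]
0.114 [354.87756136 239.3880944 ] [317.07321262 124.03303798]
```

View pics/w7.png

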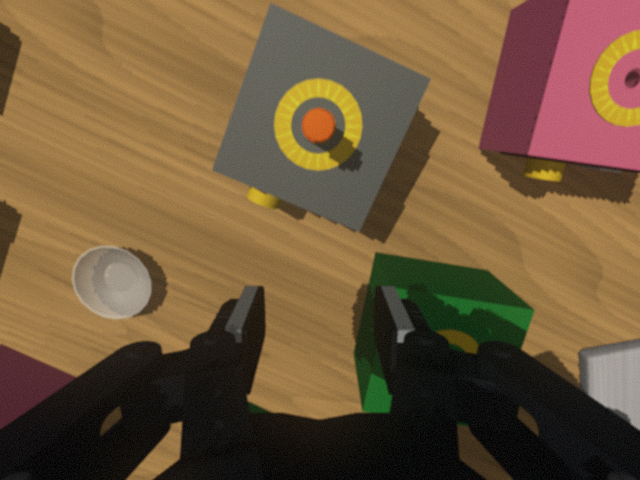

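View pics/s7c.png

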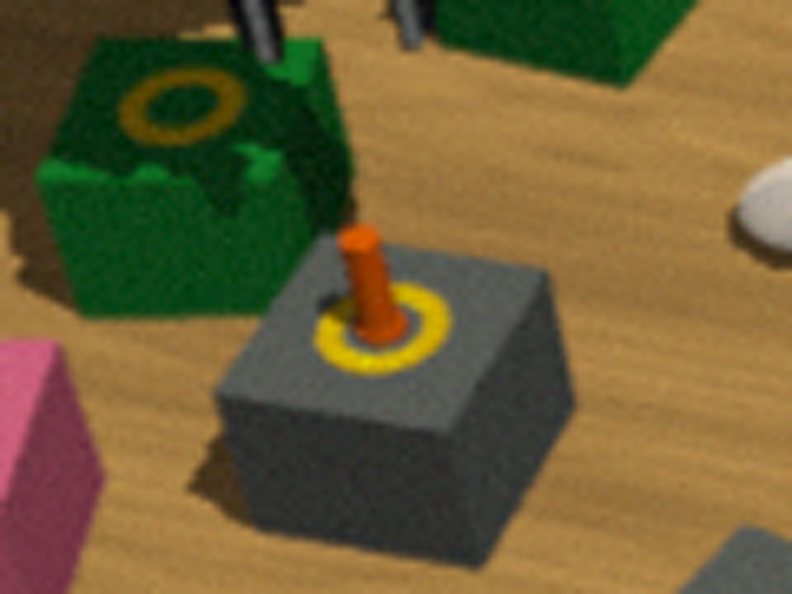

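The pin is seated. The collar lies on the face, and contact came at TCP z 80.2 mm, which equals 55.3 + 25 mm (the height difference between stand and unit). The grip top also projects where expected. Next is the hatch.

Run:
```python
from h import *
S=cam('scene');T=cam('top')
a=tri((S,(355.5,241)),(T,(280.8,235.8)));b=tri((S,(408.5,243)),(T,(232,247)));print(a,b)
A=onz(T,(280.8,235.8),.116);B=onz(T,(232,247),.116);m=(A+B)/2;print(A,B,m,np.linalg.norm(A-B))
A2=onz(S,(355.5,241),.116);B2=onz(S,(408.5,243.5),.116);print(A2,B2,(A2+B2)/2)
d=(A-B);print('hatch x ang',np.degrees(np.arctan2(d[1],d[0]))+90)
h1=onz(T,(170+120/4,120+160/4),.116);h2=onz(T,(170+420/4,120+98/4),.116);d=h2-h1;print(h1,h2,np.degrees(np.arctan2(d[1],d[0]))+90,np.linalg.norm(d))
```

```text
(array([0.4976225 , 0.05856833, 0.11848663]), [2.389228897041381, 2.389228897041343]) (array([0.47096866, 0.17094168, 0.11810314]), [3.016661478217527, 3.01666147821752])
[0.49854318 0.05645855 0.116     ] [0.47177517 0.16833548 0.116     ] [0.48515917 0.11239701 0.116     ] 0.11503465993688947
[0.49432618 0.06037535 0.116     ] [0.46915797 0.17397414 0.116     ] [0.48174208 0.11717474 0.116     ]
hatch x ang 13.455800733510785
[0.67885378 0.25030834 0.116     ] [0.71866421 0.07411545 0.116     ] 12.732070289782271 0.18063444514165428
```

Request:
play_rows:
  commands: "0.5 0 30 20 7; 0.5 0 65 40 14; 0.5 0 100 60 21; 0.5 0 135 75 28; 0.5 -5 170 75 35; 0.5 -10 205 75 42; 0.5 -15 240 75 49; 0.5 -20 275 75 56; 0.5 -25 310 75 63; 0.5 -30 345 75 70"

```text
time: 9.92
ee_pos: [0.4494, -0.0712, 0.2211]
tcp_rot: [180.0, -0.0, 96.9]
wrist_force: [1.1, -0.4, -0.3]
opening: 0.0426
```

Request:
play_rows:
  commands: "0.5 8 38 0 3; 0.5 16 78 0 6; 0.5 24 115 0 6; 0.5 32 152 0 6; 0.5 37 184 0 6; 0.5 37 184 0 6; 0.5 37 184 0 6; 0.5 37 184 0 6"

```text
time: 10.58
ee_pos: [0.4865, 0.1109, 0.2207]
tcp_rot: [-180.0, 0.0, 102.6]
wrist_force: [-0.8, -0.1, -0.7]
opening: 0.0425
```

Run:
```python
from h import *
o=get_obs();print(o['time'],o['ee_pos'],o['tcp_rot'],o['wrist_force'],o['opening'])
w=camera('wrist')[:,:,::-1];cv2.imwrite('pics/w8.png',w)
```

```text
10.5833 [0.48648276 0.11091014 0.22073033] [-1.79984181e+02  7.82013668e-03  1.02597346e+02] [-0.76676171 -0.12967441 -0.73896389] 0.042499887390770826
```

View pics/w8.png

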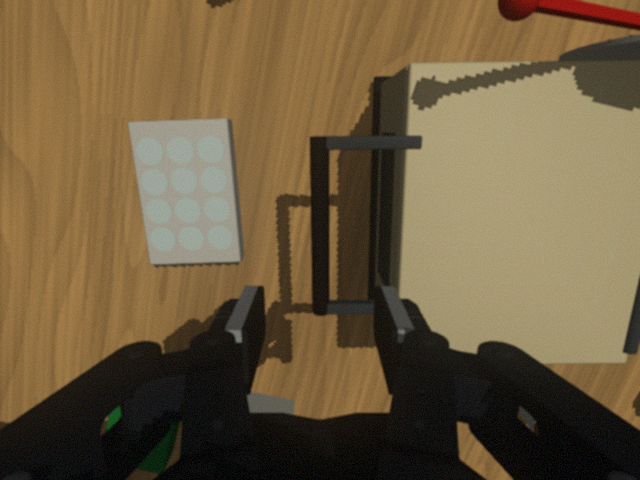

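Bar ends are at (319,140) and (320,310) in the wrist image, upright in the picture, so the yaw is right. The red ball is at (516,5).

Run:
```python
from h import *
o=dict(ee_pos=np.array([0.48648276,0.11091014,0.22073033]),tcp_rot=np.array([180,0,102.597]))
W=cam('wrist',o)
a=onz(W,(319.5,138),.116);b=onz(W,(319.5,313),.116);m=(a+b)/2
print(a,b,m,np.linalg.norm(a-b)); d=a-b;print(np.degrees(np.arctan2(d[1],d[0]))-90)
R=Ro.from_euler('xyz',o['tcp_rot'],degrees=True).as_matrix()
print('tool',R.T@(m-o['ee_pos']))
e=onz(W,(410,90),.116);print('edge dist from bar', (R.T@(e-m))[1])
S=cam('scene');T=cam('top')
print(tri((S,(443.3,249.2)),(T,(193,211.5))))
```

```text
[0.47453507 0.17016328 0.116     ] [0.50021194 0.05574083 0.116     ] [0.4873735  0.11295205 0.116     ] 0.11726806998353397
12.647884244548464
tool [0.0017985  0.00131463 0.10473033]
edge dist from bar 0.05345958118937565
(array([0.54028438, 0.2446917 , 0.18374135]), [2.092236950456148, 2.0922369504561944])
```

Request:
play_rows:
  commands: "0.5 0 1.5 -30 0; 0.5 0 1.5 -60 0; 0.5 0 1.5 -90 0; 0.5 0 1.5 -115 0; 0.5 0 1.5 -122 0; 0.5 0 1.5 -122 0; 0.5 0 1.5 -122 0"
  force: 30

```text
time: 11.22
ee_pos: [0.4869, 0.1114, 0.0999]
tcp_rot: [179.9, -0.0, 102.4]
wrist_force: [0.5, 0.3, 0.5]
opening: 0.0424
```

Run:
```python
from h import *
o=get_obs();print(o['time'],o['ee_pos'],o['tcp_rot'],o['wrist_force'],o['opening'])
w=camera('wrist')[:,:,::-1];cv2.imwrite('pics/w9.png',w)
```

```text
11.2167 [0.48691421 0.11141992 0.09988834] [ 1.79944596e+02 -9.79487777e-04  1.02449689e+02] [0.47053298 0.31606724 0.52839578] 0.042397755005717824
```

View pics/w9.png

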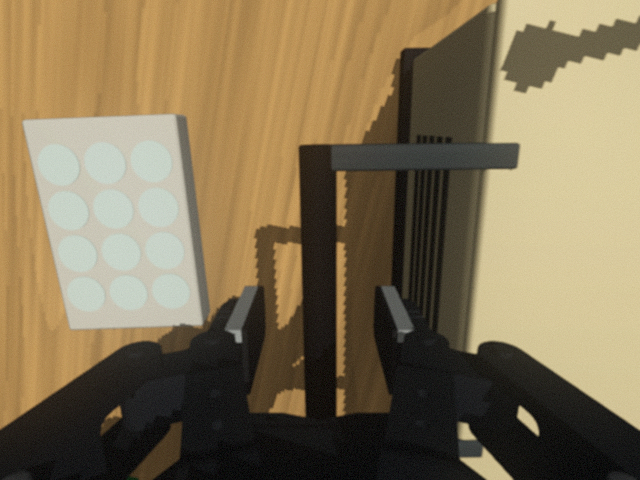

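Request:
play_rows:
  commands: "0.5 0 0 -2 0; 0 0 0 -2 0; 0 0 0 -2 0; 0 0 0 -2 0; 0 0 0 -2 0; 0 0 0 -2 0; 0 0 0 -2 0; 0 0 0 -2 0"

```text
time: 11.93
ee_pos: [0.4868, 0.1121, 0.0974]
tcp_rot: [179.9, 0.0, 102.5]
wrist_force: [-0.6, -1.1, 5.1]
opening: 0.0108
```

Run:
```python
from h import *
o=get_obs();print(o['time'],o['ee_pos'],o['tcp_rot'],o['wrist_force'],o['opening'])
```

```text
11.9333 [0.48676488 0.1121002  0.09735156] [1.79945616e+02 2.21909875e-03 1.02525707e+02] [-0.60705018 -1.07074784  5.10772705] 0.010771923194597677
```

The bar is gripped: opening 10.8 mm, where the reading runs about 1.2 mm under the true width, as it did on the pin. I'm lifting along the arc in small steps to about 0.44 rad.

Request:
play_rows:
  commands: "0 0 0 5 0; 0 0.3 0 11 0; 0 1.1 0.2 21.7 0; 0 2.4 0.5 32.4 0; 0 4.2 0.9 43.1 0; 0 6.6 1.5 53.7 0; 0 9.5 2.1 64.1 0; 0 12.8 2.9 74.4 0; 0 16.7 3.7 84.5 0; 0 20.1 4.5 92.4 0"

```text
time: 12.77
ee_pos: [0.5062, 0.1166, 0.1905]
tcp_rot: [-179.9, -0.0, 102.5]
wrist_force: [-3.8, 1.1, -0.8]
opening: 0.0108
```

Request:
play_rows:
  commands: "0 0 0 0 0; 0 0 0 0 0; 0 0 0 0 0; 0 0 0 0 0"

```text
time: 13.1
ee_pos: [0.5057, 0.1165, 0.1893]
tcp_rot: [-179.9, -0.0, 102.5]
wrist_force: [-5.2, 0.0, 1.4]
opening: 0.0108
```

Run:
```python
from h import *
o=get_obs();print(o['time'],o['ee_pos'],o['tcp_rot'],o['wrist_force'],o['torque'],o['opening'])
for n in('scene','top','wrist'):
    cv2.imwrite(f'pics/{n}10.png',camera(n)[:,:,::-1])
z=(o['ee_pos'][2]-.0974)/.217;print('theta',np.arcsin(z))
a=cv2.imread('pics/scene10.png');cv2.imwrite('pics/s10c.png',cv2.resize(a[200:350,320:520],None,fx=4,fy=4,interpolation=cv2.INTER_CUBIC))
a=cv2.imread('pics/top10.png');cv2.imwrite('pics/t10c.png',cv2.resize(a[120:270,150:350],None,fx=4,fy=4,interpolation=cv2.INTER_CUBIC))
for f in('scene0','scene10','top0','top10'):
    a=cv2.imread(f'pics/{f}.png').astype(int);m=((a[:,:,2]>110)&(a[:,:,1]<60)&(a[:,:,0]<60)).astype('uint8')
    if 'scene' in f: m[:,:420]=0;m[:,470:]=0;m[:230]=0;m[300:]=0
    else: m[:,:180]=0;m[:,210:]=0;m[:150]=0;m[230:]=0
    e=cv2.erode(m,np.ones((4,4)));ys,xs=np.nonzero(m);print(f,len(xs),xs.min(),xs.max(),ys.min(),ys.max())
    for y in range(ys.min(),ys.max()+1,1 if 0 else 2):
        r=xs[ys==y]; print(y,r.min(),r.max(),end=' | ') if len(r) else 0
    print()
```

```text
13.1 [0.50568548 0.11646938 0.18933662] [-1.79889532e+02 -1.70310823e-02  1.02525830e+02] [-5.22780421  0.02638285  1.35100748] [0.00853256 1.18034402 0.06413156] 0.01079155397770103
theta 0.4374942804810689
scene0 138 441 446 246 288
246 441 445 | 248 441 446 | 250 442 446 | 252 442 445 | 254 442 445 | 256 443 445 | 258 443 445 | 260 443 445 | 262 443 444 | 264 443 444 | 266 443 445 | 268 443 445 | 270 443 445 | 272 443 445 | 274 443 445 | 276 443 445 | 278 443 445 | 280 443 445 | 282 443 445 | 284 443 445 | 286 443 445 | 288 445 445 | 
scene10 138 441 446 246 288
246 441 445 | 248 442 446 | 250 442 446 | 252 442 445 | 254 442 445 | 256 443 445 | 258 443 445 | 260 443 445 | 262 443 445 | 264 443 445 | 266 443 445 | 268 443 445 | 270 443 445 | 272 443 445 | 274 443 445 | 276 443 445 | 278 443 445 | 280 443 445 | 282 443 445 | 284 443 445 | 286 443 445 | 288 445 445 | 
top0 98 190 196 175 214
175 190 190 | 177 190 191 | 179 191 192 | 181 191 192 | 183 191 192 | 185 191 192 | 187 191 192 | 189 191 192 | 191 191 192 | 193 191 193 | 195 191 193 | 197 192 192 | 199 192 193 | 201 192 193 | 203 192 193 | 205 192 193 | 207 192 193 | 209 191 195 | 211 190 195 | 213 191 196 | Traceback (most recent call last):
  File "<stdin>", line 12, in <module>
    return umr_minimum(a, axis, None, out, keepdims, initial, where)
ValueError: zero-size array to reduction operation minimum which has no identity
```

View pics/s10c.png

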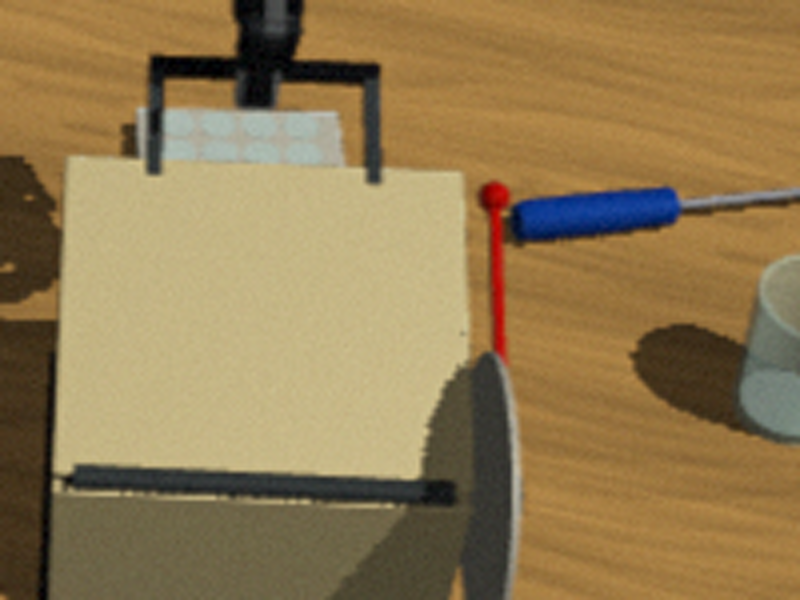

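View pics/t10c.png

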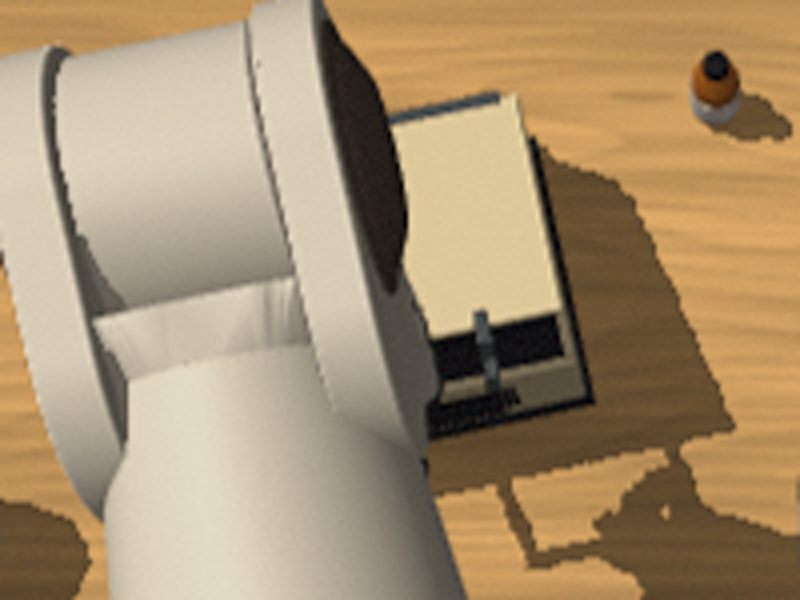

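View pics/wrist10.png

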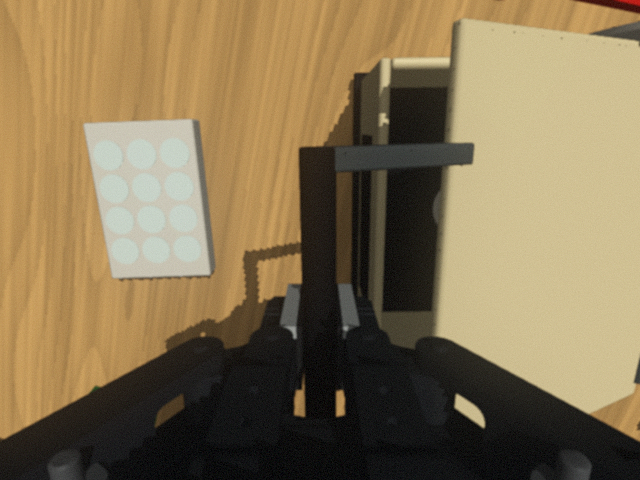

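```bash
cat > fit.py <<'E'
from h import *
def ballc(f,u,v):
    a=cv2.imread(f'pics/{f}.png').astype(float);w=np.clip(a[:,:,2]-a[:,:,1]*1.0-a[:,:,0]*.3-25,0,None)
    c=np.array([u,v],float)
    for _ in range(20):
        y,x=np.mgrid[0:480,0:640];m=w*(np.hypot(x-c[0],y-c[1])<4.3); c=np.array([(m*x).sum(),(m*y).sum()])/m.sum()
    return c
sb=ballc('scene0',443.5,249);sb1=ballc('scene10',443.5,249);tb=ballc('top0',193,211.5);print(sb,sb1,tb)
S=cam('scene');T=cam('top')
yaw=np.radians(12.6);h=np.array([np.cos(yaw),np.sin(yaw),0]);yv=np.array([-h[1],h[0],0]);zv=np.array([0,0,1.])
bar0=np.array([.48676,.1121,.116]); H=bar0+.217*h
from scipy.optimize import least_squares
obs=[('s',0,-1,(355.5,240.5)),('s',0,1,(408.5,242.7)),('s',.4375,-1,(358.2,216.5)),('s',.4375,1,(415,218)),
     ('t',0,-1,(280.8,235.8)),('t',0,1,(232,247))]
def P(r,th,s): return H-r*np.cos(th)*h+r*np.sin(th)*zv+s*yv
def res(p,full=False):
    so,to,dy,dp,th=p[0:2],p[2:4],p[4],p[5],p[6]; r=[]
    for c,t,s,uv in obs:
        q=P(.217,t,dy+s*.0575);r+=list(proj(S,q)+so-uv) if c=='s' else list(proj(T,q)+to-uv)
    q=P(.15,th,dy+.114)
    r+=list(proj(S,q)+so-sb)+list(proj(T,q)+to-tb)+[dy/.002]
    return r
r=least_squares(lambda p:res(p),[0,0,0,0,0,0,.47]);print(np.round(r.x,4));print(np.round(r.fun,2))
for t in(.44,.45,.46,.47,.48,.5): print(t,proj(S,P(.15,t,.114+r.x[4]))+r.x[:2],proj(T,P(.15,t,.114+r.x[4]))+r.x[2:4])
E
python3 fit.py
```

```text
[443.73044994 248.89396895] [443.74599485 248.89311219] [192.3863176  210.71241112]
[ 3.0123e+00 -9.6800e-01 -3.1790e-01  7.2920e-01  2.0000e-04  1.4700e-02
  4.8090e-01]
[ 0.63  0.63  0.11  0.85 -0.1  -1.1  -0.62 -0.14 -0.18  0.42 -0.3  -0.3
 -0.01 -0.24  0.48 -0.12  0.08]
0.44 [443.12812892 249.67946445] [193.76804656 212.31179637]
0.45 [443.27111105 249.41792848] [193.54975248 211.90165046]
0.46 [443.41465507 249.16277475] [193.33063857 211.48520489]
0.47 [443.55875104 248.91405055] [193.11072911 211.06248865]
0.48 [443.70338889 248.67180308] [192.89004865 210.63353188]
0.5 [443.99424927 248.20692637] [192.4464744  209.75702324]
```

```bash
cat > fit2.py <<'E'
from fit import *
a=cv2.imread('pics/w8.png');cv2.imwrite('pics/w8c.png',cv2.resize(a[0:90,480:640],None,fx=5,fy=5,interpolation=cv2.INTER_CUBIC))
o=dict(ee_pos=np.array([0.48648276,0.11091014,0.22073033]),tcp_rot=np.array([-179.984,0.008,102.597]))
W=cam('wrist',o)
print('bar',proj(W,P(.217,0,-.0575)),proj(W,P(.217,0,.0575)),'edge top',proj(W,P(.165,0,.1)+[0,0,.003]),proj(W,P(.165,0,.1)))
for t in(.44,.45,.46,.47,.48,.49,.5,.52): print(t,proj(W,P(.15,t,.114)),proj(W,P(.11,t,.114)))
E
python3 fit2.py
```

```text
[443.73044994 248.89396895] [443.74599485 248.89311219] [192.3863176  210.71241112]
[ 3.0123e+00 -9.6800e-01 -3.1790e-01  7.2920e-01  2.0000e-04  1.4700e-02
  4.8090e-01]
[ 0.63  0.63  0.11  0.85 -0.1  -1.1  -0.62 -0.14 -0.18  0.42 -0.3  -0.3
 -0.01 -0.24  0.48 -0.12  0.08]
0.44 [443.12812892 249.67946445] [193.76804656 212.31179637]
0.45 [443.27111105 249.41792848] [193.54975248 211.90165046]
0.46 [443.41465507 249.16277475] [193.33063857 211.48520489]
0.47 [443.55875104 248.91405055] [193.11072911 211.06248865]
0.48 [443.70338889 248.67180308] [192.89004865 210.63353188]
0.5 [443.99424927 248.20692637] [192.4464744  209.75702324]
bar [318.33499843 312.39762497] [318.34157187 141.06178036] edge top [408.75003314  65.25902275] [407.61583339  66.04259365]
0.44 [513.45566103   6.66481729] [574.72206573  17.727795  ]
0.45 [516.58533915   5.69494161] [577.12963819  17.14246974]
0.46 [519.79095409   4.71413587] [579.57821693  16.55373077]
0.47 [523.07365294   3.72234964] [582.0680236   15.96162885]
0.48 [526.43458844   2.71953626] [584.59927123  15.36621737]
0.49 [529.87491821   1.70565304] [587.17216369  14.76755237]
0.5 [533.39580389   0.68066152] [589.78689527  14.16569264]
0.52 [540.68390426  -1.40277752] [595.14260216  12.95263818]
```

View pics/w8c.png

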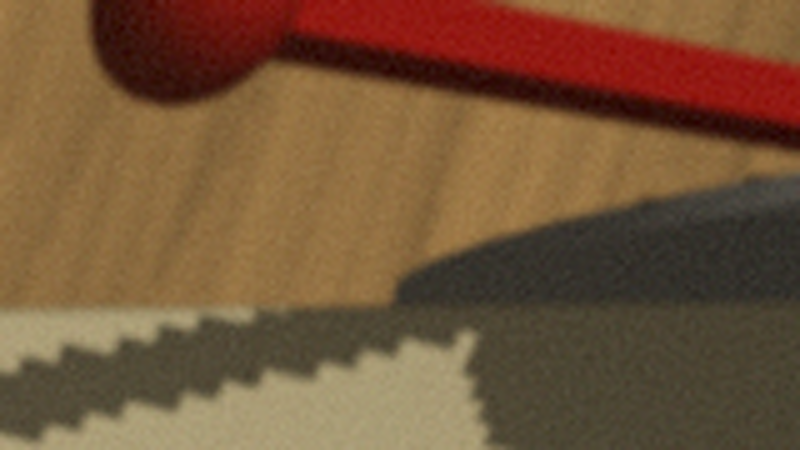

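```bash
cat >> fit2.py <<'E'
print('sil')
K,R,e=W
def sil(c,r=.008):
    v=c-e;d=np.linalg.norm(v);n=v/d; a=np.cross(n,[0,0,1.]);a/=np.linalg.norm(a);b=np.cross(n,a)
    s=r/d;cc=c-n*r*s;rr=r*np.sqrt(1-s*s);pts=np.array([proj(W,cc+rr*(np.cos(t)*a+np.sin(t)*b)) for t in np.linspace(0,2*np.pi,400)])
    return pts
for t in(.44,.45,.46,.47,.48,.49):
    p=sil(P(.15,t,.114)); i=p[:,1].argmax();print(t,'left',p[:,0].min(),p[p[:,0].argmin(),1],'bottom',p[i])
E
python3 fit2.py|sed -n '/sil/,$p'
```

```text
sil
0.44 left 492.43463202586264 11.210432003088979 bottom [508.92671948  28.43873378]
0.45 left 495.33665906899085 10.22939548821602 bottom [512.20581453  27.66254526]
0.46 left 498.3100166284902 9.577557265828828 bottom [515.23394163  26.87783015]
0.47 left 501.35417387077234 8.576883697281087 bottom [518.33381427  26.08452146]
0.48 left 504.4719207228309 7.564824543844981 bottom [521.50647945  25.2825892 ]
0.49 left 507.6631069920913 6.890318504346279 bottom [524.75298625  24.47200733]
```

Estimates of the pointer angle:

| Source | Angle (rad) |
|---|---|
| Wrist view, left edge of ball, referenced to the bar | about 0.457 |
| Top camera | about 0.46 |
| Scene camera (weak) | 0.47–0.48 |

I'll go to about 0.46, which is +4.5 mm. The residual −x force shows I commanded slightly too far towards the hinge, so I'm relaxing that.

Request:
play_rows:
  commands: "0 0 0 1.5 0; 0 0.3 0.2 3 0; 0 0.8 0.3 4.5 0; 0 0.8 0.3 4.5 0; 0 0.8 0.3 4.5 0; 0 0.8 0.3 4.5 0; 0 0.8 0.3 4.5 0; 0 0.8 0.3 4.5 0"

```text
time: 13.92
ee_pos: [0.5075, 0.1169, 0.1935]
tcp_rot: [180.0, -0.0, 102.5]
wrist_force: [0.5, 1.5, -2.5]
opening: 0.0104
```

Run:
```python
from h import *
o=get_obs();print(o['time'],o['ee_pos'],o['tcp_rot'],o['wrist_force'],o['torque'],o['opening'])
print('theta',np.arcsin((o['ee_pos'][2]-.0974)/.217))
for n in('scene','wrist'):
    cv2.imwrite(f'pics/{n}11.png',camera(n)[:,:,::-1])
o=get_obs();print(o['time'],o['ee_pos'])
a=cv2.imread('pics/scene11.png');cv2.imwrite('pics/s11c.png',cv2.resize(a[200:350,320:520],None,fx=4,fy=4,interpolation=cv2.INTER_CUBIC))
```

```text
13.9167 [0.50745811 0.11687113 0.19345686] [ 1.79997882e+02 -6.14766298e-03  1.02517395e+02] [ 0.50647947  1.4862527  -2.51215733] [0.38292182 0.02968227 0.14912681] 0.01042831279682215
theta 0.45856112921561293
14.0167 [0.50748479 0.11685068 0.1934355 ]
```

View pics/wrist11.png

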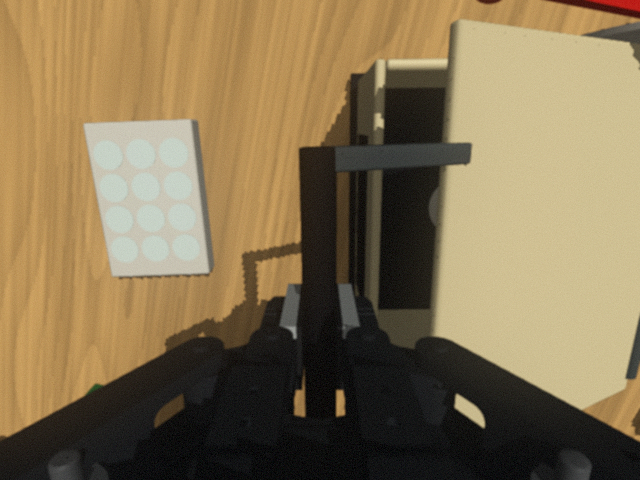

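View pics/s11c.png

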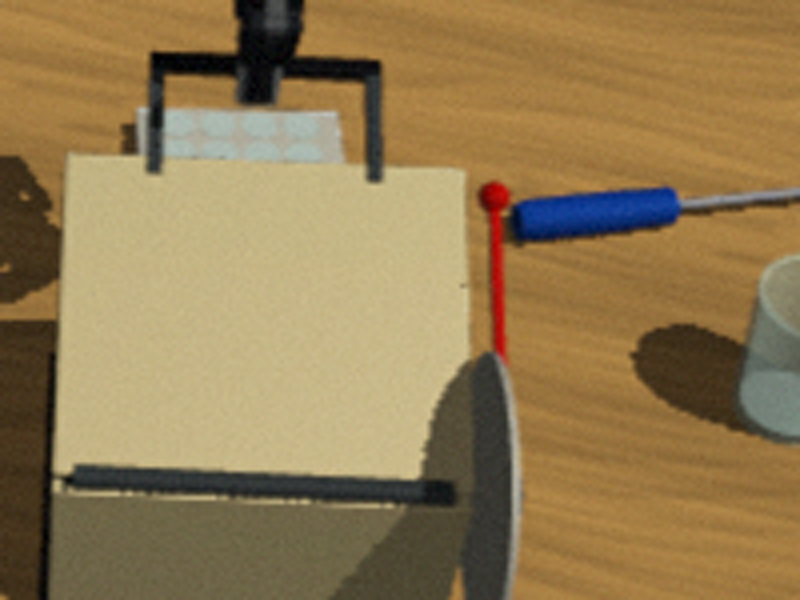

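In the wrist view the ball's lower rim shows at (488,2), close to the hatch corner at (455,22) and at similar depth. That makes a good direct comparison.

```bash
cat > fit3.py <<'E'
import io,contextlib
with contextlib.redirect_stdout(io.StringIO()):
    import fit2
from fit2 import *
o=dict(ee_pos=np.array([.50747,.11686,.19345]),tcp_rot=np.array([180,0,102.517]));W=cam('wrist',o);fit2.W=W;fit2.e=W[2]
th=.4586;n=np.sin(th)*h+np.cos(th)*zv
print('bar',proj(W,P(.217,th,.0575)),'corner mid',proj(W,P(.165,th,.1)),'top',proj(W,P(.165,th,.1)+.003*n),'bot',proj(W,P(.165,th,.1)-.003*n))
for t in(.43,.44,.45,.46,.47,.48,.49,.5):
    p=fit2.sil(P(.15,t,.114));i=p[:,1].argmax();print(t,'bottom',p[i],'arm',proj(W,P(.11,t,.114)))
a=cv2.imread('pics/wrist11.png');cv2.imwrite('pics/w11c.png',cv2.resize(a[0:75,440:640],None,fx=4,fy=4,interpolation=cv2.INTER_CUBIC))
E
python3 fit3.py
```

```text
bar [319.49540791 158.64411015] corner mid [457.65422439  25.06266261] top [464.44478862  23.01642497] bot [451.12458935  27.03027304]
0.43 bottom [479.66994694  14.605336  ] arm [559.17306115   2.90414473]
0.44 bottom [482.79845515  13.558993  ] arm [561.85778582   2.12564463]
0.45 bottom [486.01477878  12.49769874] arm [564.59458263   1.34105161]
0.46 bottom [489.32067594  11.42128123] arm [5.67383913e+02 5.50400446e-01]
0.47 bottom [493.1024383   10.33115314] arm [ 5.70226230e+02 -2.46270457e-01]
0.48 bottom [496.59697355   9.22582551] arm [573.12198107  -1.04891898]
0.49 bottom [500.18656848   8.10491568] arm [576.07160517  -1.85749917]
0.5 bottom [504.27185019   6.96873782] arm [579.07553208  -2.67196109]
```

View pics/w11c.png

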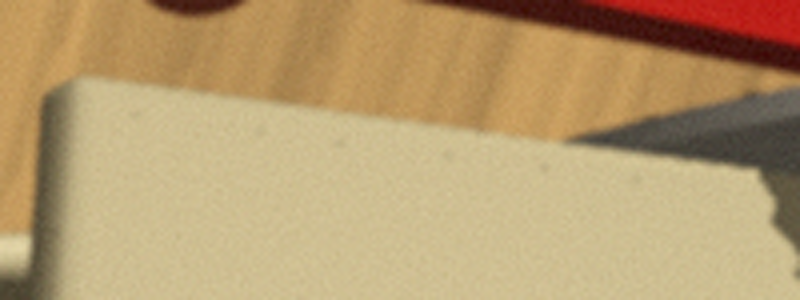

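The ball rim column of 489.3 matches 0.460 rad. Referenced to the hatch corner it is 0.464. The hatch stands at 0.459 by arm height. I'll hold briefly, check that it is steady, and do a last check of the pin.

Request:
play_rows:
  commands: "0 0.2 0 0.3 0; 0 0.2 0 0.3 0; 0 0.2 0 0.3 0; 0 0.2 0 0.3 0; 0 0.2 0 0.3 0; 0 0.2 0 0.3 0; 0 0.2 0 0.3 0; 0 0.2 0 0.3 0"

```text
time: 14.68
ee_pos: [0.5076, 0.1169, 0.1938]
tcp_rot: [180.0, -0.0, 102.5]
wrist_force: [-0.5, 4.1, -3.2]
opening: 0.0111
```

Run:
```python
from h import *
o=get_obs();print(o['time'],o['ee_pos'],o['wrist_force'],o['opening'],np.abs(o['qd']).max(),'theta',np.arcsin((o['ee_pos'][2]-.0974)/.217))
cv2.imwrite('pics/scene12.png',camera('scene')[:,:,::-1])
o=get_obs();print(o['time'],o['ee_pos'])
```

```text
14.6833 [0.50763263 0.11685778 0.19380367] [-0.48294001  4.08124752 -3.19989456] 0.01107691120603475 0.08228774641778643 theta 0.46034422725957547
14.7333 [0.50765598 0.11684812 0.1938107 ]
```

View pics/scene12.png

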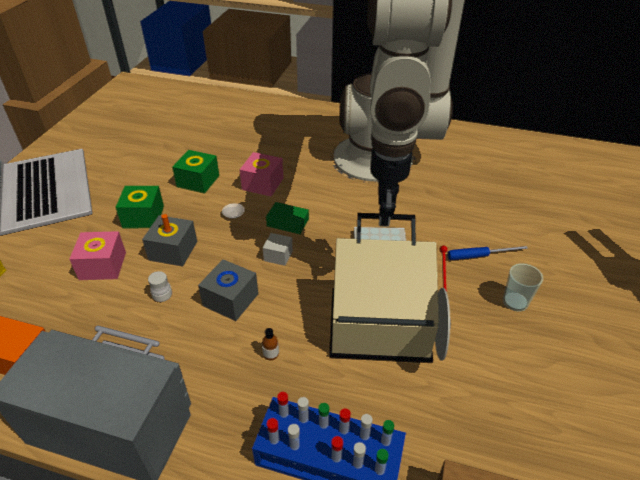

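The pin stands in the grey yellow-ring unit (165,230). The hatch is steady at 0.460 rad, and nothing else has moved. I'm handing in.

```bash
python3 -c "
from workcell import *
print(job_done()); print(get_obs()['time'])"
```

```text
the job is handed in; nothing more can be done
None
the job is handed in; nothing more can be done
```

I put the orange pin fully home in the grey unit with the yellow ring and let go of it. I then lifted the hatch by its bar, and the arm is holding it at about 0.460 rad. The job was handed in at about 14.7 s of the allowed 51 s.

- **Pin:** it met a firm stop under a 23 N push, at exactly the 25 mm height difference between stand and unit. After release, the picture showed the collar lying on the top face.
- **Hatch and pointer:** the wrist views gave a pointer angle of 0.457 to 0.464 rad and the top camera about 0.46. The scene camera disagreed slightly at 0.47 to 0.48, but it is weak at this angle, so I went with the others. In the wrist views the red ball's row was 5 to 8 pixels off my model. I put that down to a sideways offset, which does not affect the angle, but I did not confirm it.
- **Everything else:** the arm was steady at the end. In the last scene picture nothing else looked moved, and the pointer's ball was where it started when last measured, after the first lift.

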